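# Set a moulding blank under the drill and hold it down

## Task

Without lifting it off the board, slide the wooden moulding blank back against the fence and along it until its pencilled cross is right under the tip of the drill bit. Then take the sprung hold-down stick out of its holder and hold its rubber foot inside the pencilled ring on the blank's sloping face, the stick square to that face, pressed lightly so that the foot is about half way into its travel, and finish while still holding it there with the blank in place. Let nothing knock against the drill bit or its chuck, and leave everything else where it is.

Things in the scene. Friction and masses are not known exactly. Their poses are not given: they have to be found in the camera images.
- drill_stand: Fixed bench drill stand. Origin on the bench below the bit; z up, y along the fence, +x towards the fence. Grey board, top 15 mm above the bench, x -110 to +80, y -220 to +340 mm; wooden fence on it: face at x = +35 mm, 28 mm above the board, y -160 to +340 mm. Column 36 mm thick, 390 tall, at y = -200. Head 75 mm wide in x, from the column to y = +35 mm, heights 185 to 285 mm; motor on top to 355 mm
- drill_bit: The drill's 6 mm bit and its chuck, fixed, switched off. Origin at the bit's point, 63 mm above the bench, 8 mm above the blank's top. 55 mm of bit show below the chuck (36 mm diameter, 42 mm high), with a 42 mm nose above that
- blank: Loose pale wooden moulding blank, about 0.5 kg, lying on the board on the drill's +y side. 120 (x) x 240 (y) x 40 mm; origin under its centre, z up. Its straight back edge, x = +60 mm, goes against the fence: the cross is then in line with the bit. Flat top 40 mm high from x = -10 to +60; from there the front face slopes down at 20 degrees to 22 mm height at x = -60 mm
- drill_mark (a point): Pencilled cross, 16 mm, on the blank's flat top at x = +25, y = -80, z = 40 mm of the blank
- rosette (a point): Top centre of the round carved rosette that stands 24 mm up from the blank's flat top, 44 mm diameter (36 mm at the very top, straight sides up to 18 mm); at x = +20, y = +75, z = 64 mm of the blank. Good to grip for sliding
- spot: Pencilled ring, 30 mm diameter, on the blank's sloping face at x = -36, y = +25 mm of the blank, height 30.5 mm. Origin at its centre on the face; its z axis is the outward normal of the sloping face (leans 20 degrees from vertical towards the blank's -x), y along the blank
- stick: Hold-down stick, loose, 0.13 kg, upright in one of the holder's two holes; known by its square handle. Origin on its axis at the underside of its collar, which rests on the holder's top; z along the axis towards the handle. Collar 38 mm diameter, 8 mm thick; square wooden handle 24 x 24 mm (sides along x, y) from z = 8 to 96 mm; 20 mm steel tube down to z = -45, sprung foot to z = -68 mm
- foot_tip (a point): Centre of the underside of the stick's round rubber foot (16 mm diameter), on the axis at z = -68 mm of the stick when out, nearer the collar as it is pressed in
- foot (a joint): How far the sprung foot is pushed in, m: 0 free, 0.014 at its stop. Spring 600 N/m with 1.2 N preload: 5.4 N at 0.007
- holder: Fixed wooden holder block 50 (x) x 170 (y) x 78 mm high with two upright 26 mm holes at y = +55 and -55 mm right through it. Origin under its centre. It stands to the left or the right in front of the robot
- gouge: Loose carving gouge standing in the holder's other hole: round bulged handle 30 mm diameter, 94 mm above the holder's top; origin at the underside of its collar on the holder's top. Leave alone
- tin: Bystander: round metal wax tin, 88 mm diameter, 55 mm high, origin under its centre
- sanding_block: Bystander: cork sanding block 55 x 100 x 32 mm, origin under its centre
- small_gouge: Bystander: small straight tool lying flat to the left, handle to its -x
- offcut: Bystander: wood offcut 60 x 120 x 40 mm, origin under its centre
- mallet: Bystander: round mallet standing on its head, 96 mm diameter, 245 mm high, origin under its centre
- glue: Bystander: white bottle 60 mm diameter, 150 mm high, origin under its centre
- pencil_cup: Bystander: white cup 80 mm diameter, 100 mm high, origin under its centre
There are look-alikes about, which are no part of the job. Leave any blue look-alike of the stick alone.

How it is judged (in metres and radians):
On the way, in this order (a step that is already met when the one before it is completed fails the run):
1. the blank lies flat along the fence with its cross under the tip of the bit, at rest (horizontal distance between drill_mark and drill_bit below 0.005 m and angle between the y axis of blank and the y axis of drill_stand, either way round below 0.05 rad and z of blank in the frame of drill_stand below 0.018 m and linear speed of blank below 0.01 m/s), for 0.3 s.
2. the hold-down stick, held in the gripper, stands square on the ring and presses lightly (distance between foot_tip and spot below 0.008 m and angle between the z axis of stick and the z axis of spot, either way round below 0.15 rad and value of joint foot between 0.003 and 0.011 m and contact force between stick and blank between 1.5 and 12 N and contact force between the fingers and stick above 2 N), for 0.3 s.
At the end, for the whole second after the job is handed in: Blank on the board, parallel to the fence (0.05 rad), cross within 5 mm of under the bit tip; stick in the fingers, foot within 8 mm of the ring centre, axis within 0.15 rad of the face normal, foot 3 to 11 mm in, 1.5 to 12 N on the blank; all still (all of step 1 and all of step 2 and linear speed of stick below 0.02 m/s and contact force between stick and holder below 0.2 N); the arm keeps its last pose, push and grip.
It fails at once if the blank is lifted off the board (z of blank in the frame of drill_stand above 0.027 m).
It fails at once if something knocks against the drill bit or chuck (contact force between drill_bit and anything else above 2 N).
It fails at once if the blank is pressed hard (contact force between stick and blank above 25 N).
It fails at once if another thing on the bench is moved more than 3 cm (distance of any of gouge, tin, sanding_block, small_gouge, offcut, mallet, glue, pencil_cup from where it was at the start of the episode above 0.03 m).
It also fails if it takes over 72 s, if anything falls off the work surface, if the arm or the gripper's body presses on something with over 40 N, if the wrist force passes 120 N, or if a joint passes its speed limit or range.

## Robot

A 7-joint arm with a two-finger parallel gripper is mounted at the origin on the work surface. World frame = base frame: x ahead of the robot, y to its left, z up, the work surface at z = 0. Lengths are in mm, angles in rad, forces in N, time in s.
With the tool pointing down it reaches from about 350 to 900 mm from the base axis. Payload 19.9 kg.
Tool frame: the origin (TCP) lies at the very end of the fingers, on their centre line; the grasp point (between the pads) lies 19 mm behind it; x points along the fingers, y is the direction in which the jaws open and shut, and the axes are right-handed (so a half turn about x gives the same grasp; the last joint's range is limited). The gripper opens to 94 mm and grips with 3 to 60 N. Pads are 16 mm wide; open, the fingers measure 119 mm over their backs; the gripper's body (75 mm by 177 mm) begins 78 mm behind the grasp point.
Start: joints at [1.125, 0.417, -0.01, 1.614, 0.005, 1.111, -0.053], TCP at [246.138, -574.469, 205.425] pointing down, gripper open.
Joint ranges: [-2.81, 2.81], [-0.39, 2.02], [-1.27, 1.25], [0.06, 2.57], [-1.19, 4.33], [0.19, 2], [-2.82, 2.82]. Speed limits (rad/s): [1.89, 1.89, 2.39, 2.39, 3.01, 3.01, 3.01].

## Interface

Orientations are given as a unit quaternion [w, x, y, z].
In Python, from station import ctrl gives the robot as it stands. Calls block until the motion is done:
- ctrl.movep(position, orientation): joint-space move of the TCP to a pose.
- ctrl.servo_line(position, orientation=None, vel=150): straight line of the TCP; orientation=None keeps the orientation; vel is the mean speed in mm/s.
- ctrl.move_j(angles): joint-space move.
- ctrl.set_gripper(opening, f_grip=None): finger opening in mm; f_grip is the grip in N (None keeps the last); returns when the fingers have stopped.
- ctrl.wait(seconds).
- ctrl.solve_ik(position, orientation): joint angles nearest the present ones, or None.
- ctrl.get_image(name): name is "scene" or "top" or "wrist"; returns (picture, depth): 400x640x3 uint8, blue, green, red; 400x640 float32, mm along the optical axis (not along the pixel's ray), 0 where there is no reading.
- ctrl.camera_info(name): a dict with "camera_matrix" (3x3 intrinsics, pixels), "D" ([k1, k2, p1, p2, k3] as OpenCV has them; the pictures are not rectified), "rvec" (rotation vector, rad) and "tvec" (3), from world to camera coordinates, as OpenCV has them. Camera axes: x right, y down, z forward; pixel columns grow to the right and rows downward; lengths in mm; the calibration is good to about 2 mm. A picture is of the moment at which its call begins: read the wrist's pose just before it. camera_info takes no time and is no camera call; for the wrist camera it gives the pose at the moment of the call.
A pose or a line that the arm cannot do raises ctrl.Unreachable and nothing moves.
- ctrl.close_job(): hands the job in, once; it reports no verdict.
Readings, each from a call of its own:
- ctrl.get_time_s(): time.
- ctrl.get_q(): joint angles.
- ctrl.get_dq(): joint speeds.
- ctrl.get_effort(): joint torques, N m.
- ctrl.get_tool_pos(): TCP position.
- ctrl.get_eef_rot(): TCP orientation.
- ctrl.get_force(): force on the tool from outside, world axes, zero at the start.
- ctrl.get_ft_torque(): the same for the moment, N m.
- ctrl.get_gripper_width(): finger opening in mm.
Only numpy, scipy, OpenCV 4.12 (cv2) and the standard library are available. Lean on these libraries where they do the work, as an engineer would, in place of code of your own. Each camera call takes 0.05 s, during which the arm holds its last target.

## Working session

There is one attempt and no reset: what is moved stays moved. The work goes in short steps, each a Python script; the robot and the scene stay as the last script left them, time stands still between calls to the robot, and variables do not carry over. Pictures are saved under pics/ and viewed, and the job is handed in when it is done.

```bash
ls; mkdir -p pics; python3 - <<'E'
from station import ctrl
import cv2,numpy as np
for n in ["scene","top","wrist"]:
    im,d=ctrl.get_image(n); cv2.imwrite(f"pics/{n}0.png",im); np.save(f"pics/{n}0.npy",d)
    i=ctrl.camera_info(n); R=cv2.Rodrigues(np.array(i["rvec"],float))[0]
    print(n,i["camera_matrix"],i["D"],"pos",-R.T@np.array(i["tvec"]).ravel(),"fwd",R[2],"right",R[0])
print(ctrl.get_time_s(),ctrl.get_eef_rot(),ctrl.get_force())
E
```

```text
pics
scene [[369.57877947   0.         327.9617367 ]
 [  0.         369.57877947 199.03292522]
 [  0.           0.           1.        ]] [-0.08014864  0.          0.          0.          0.        ] pos [1084.83870363 -331.52001992  954.76133247] fwd [-0.5362679   0.31123153 -0.78457101] right [ 0.50319777  0.86417053 -0.00113655]
top [[493.83625765   0.         324.37550993]
 [  0.         493.83625765 198.23063299]
 [  0.           0.           1.        ]] [0.00744631 0.         0.         0.         0.        ] pos [ 362.70760745    9.90144369 1756.06689114] fwd [ 0.08253163 -0.00445246 -0.9965785 ] right [ 0.02253993 -0.99972588  0.00633317]
wrist [[332.37692996   0.         320.47416308]
 [  0.         332.37692996 198.15638627]
 [  0.           0.           1.        ]] [-0.05157494  0.          0.          0.          0.        ] pos [ 314.05975865 -545.13818286  385.06831472] fwd [-0.23344365 -0.0990503  -0.96731231] right [ 0.39401915 -0.91910171 -0.00097586]
0.15 [-0.14184208 -0.69257526 -0.14247133  0.69276421] [-0.79543116 -0.47823293  0.48336007]
```

View pics/scene0.png

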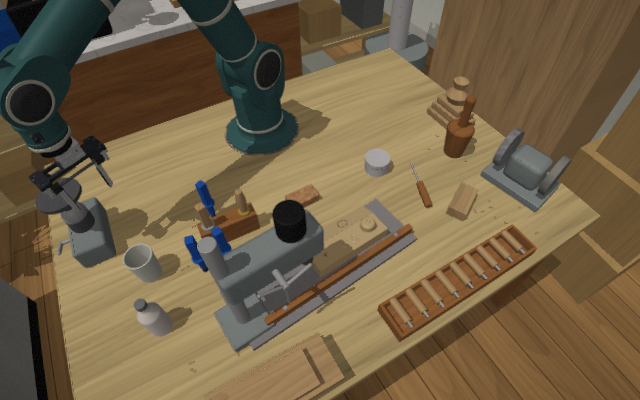

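View pics/top0.png

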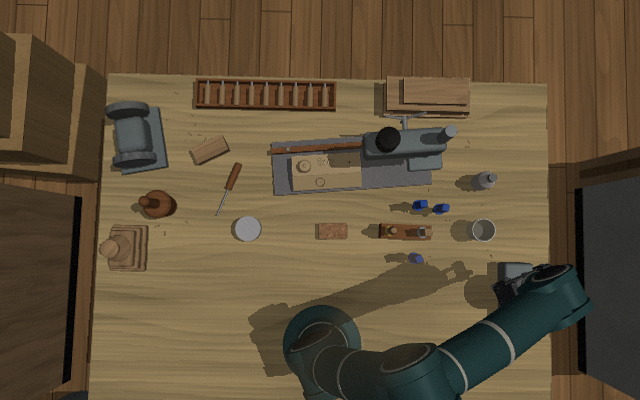

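View pics/wrist0.png

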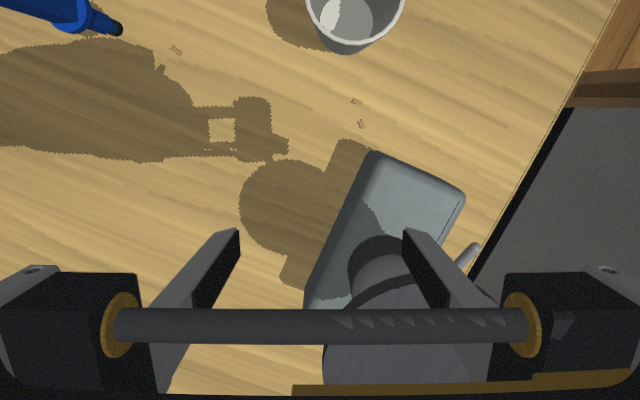

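```bash
cat > h.py <<'E'
import cv2,numpy as np
from station import ctrl
from scipy.spatial.transform import Rotation as Ro
def cam(n,info=None):
    i=info or ctrl.camera_info(n); R=cv2.Rodrigues(np.array(i["rvec"],float))[0]
    t=np.array(i["tvec"],float).ravel()
    return np.array(i["camera_matrix"],float),np.array(i["D"],float),R,t
def ray(c,px):
    K,D,R,t=c
    u=cv2.undistortPoints(np.array(px,float).reshape(-1,1,2),K,D).reshape(-1,2)
    d=np.c_[u,np.ones(len(u))]@R
    return -R.T@t,d
def onplane(c,px,z):
    o,d=ray(c,px); return o+d*((z-o[2])/d[:,2])[:,None]
def proj(c,P):
    K,D,R,t=c
    return cv2.projectPoints(np.array(P,float).reshape(-1,1,3),cv2.Rodrigues(R)[0],t,K,D)[0].reshape(-1,2)
def crop(im,x0,y0,x1,y1,s,name):
    cv2.imwrite(name,cv2.resize(im[y0:y1,x0:x1],None,fx=s,fy=s,interpolation=cv2.INTER_CUBIC))
def depthpts(c,dep):
    K,D,R,t=c
    h,w=dep.shape; vv,uu=np.mgrid[:h,:w]
    u=cv2.undistortPoints(np.stack([uu,vv],-1).reshape(-1,1,2).astype(float),K,D).reshape(-1,2)
    P=np.c_[u,np.ones(len(u))]*dep.reshape(-1,1)
    return ((P-t)@R).reshape(h,w,3)
E
python3 - <<'E'
from h import *
im=cv2.imread("pics/top0.png"); crop(im,255,110,505,275,3.2,"pics/topc.png")
im=cv2.imread("pics/scene0.png"); crop(im,170,160,430,340,3,"pics/scenec.png")
E
```

```text
(no output)
```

View pics/topc.png

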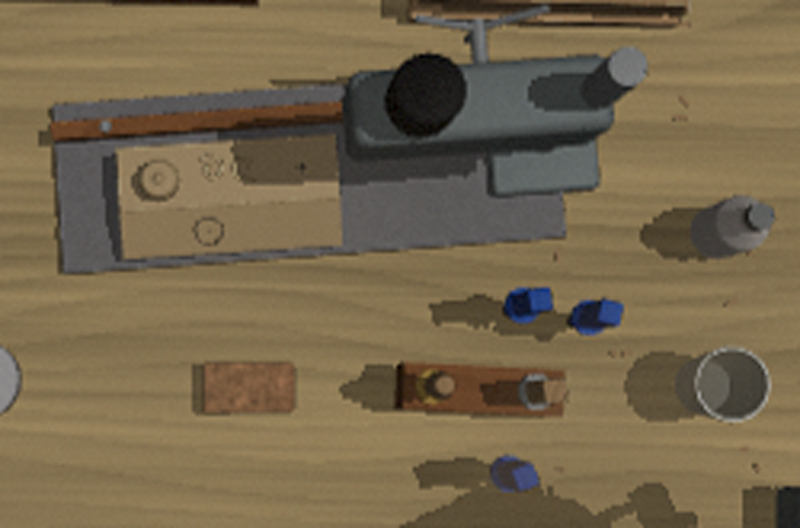

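View pics/scenec.png

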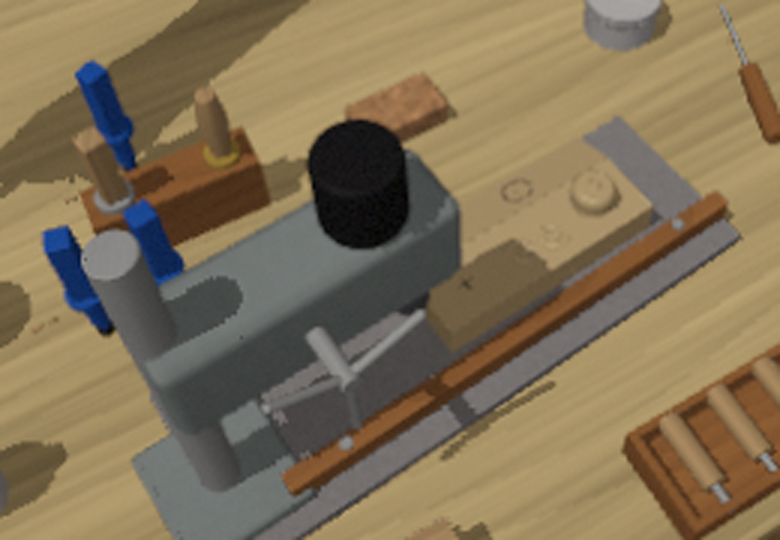

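```bash
python3 - <<'E'
from h import *
np.set_printoptions(precision=1,suppress=True)
ct,cs=cam("top"),cam("scene")
T=lambda x,y:(x/3.2+255-.34,y/3.2+110-.34); S=lambda x,y:(x/3+170-.33,y/3+160-.33)
print("board FL,FR,BL",onplane(ct,[T(62,272),T(565,237),T(52,105)],15))
print("board S: backleft, frontleft(z15)",onplane(cs,[S(738,237),S(617,117)],15))
print("fence top front edge T",onplane(ct,[T(52,139),T(342,122)],43))
print("blank corners top FL FR BL BR", onplane(ct,[T(121,262),T(341,245)],37),onplane(ct,[T(117,149),T(339,134)],55))
print("cross",onplane(ct,[T(303,167)],55),onplane(cs,[S(467,283)],55))
print("ros",onplane(ct,[T(157,179)],79),onplane(cs,[S(594,187)],79))
print("ring",onplane(ct,[T(208,231)],45.5),onplane(cs,[S(517,191)],45.5))
print("stick top z~174",onplane(ct,[T(553,388)],174),onplane(cs,[S(90,137)],174))
print("collar top z86",onplane(ct,[T(537,391)],86),onplane(cs,[S(115,200)],86))
print("gouge top z172",onplane(ct,[T(442,387)],172),onplane(cs,[S(206,92)],172))
print("holder corners top z78",onplane(ct,[T(397,364),T(401,409),T(565,370),T(565,415)],78))
print("blue tops: ",onplane(ct,[T(537,300),T(607,312),T(522,475)],96))
print("blue S ",onplane(cs,[S(143,212),S(60,236),S(92,70)],96))
d=np.load("pics/top0.npy");P=depthpts(ct,d)
for n,(x,y) in dict(stick=(556,387),gouge=(443,387),b1=(540,300),b2=(607,314),b3=(523,476),ros=(157,179),head=(500,80),motor=(425,95),col=(630,68)).items():
    u,v=T(x,y); print(n,P[int(round(v)),int(round(u))])
E
```

```text
board FL,FR,BL [[ 515.5  180.4   15. ]
 [ 567.3 -375.9   15. ]
 [ 702.1  197.3   15. ]]
board S: backleft, frontleft(z15) [[706.3 192.4  15. ]
 [518.7 174.9  15. ]]
fence top front edge T [[ 658.9  193.1   43. ]
 [ 685.3 -124.2   43. ]]
blank corners top FL FR BL BR [[ 526.   114.2   37. ]
 [ 550.2 -125.8   37. ]] [[ 647.5  120.9   55. ]
 [ 669.7 -120.2   55. ]]
cross [[632.5 -81.7  55. ]] [[634.5 -79.   55. ]]
ros [[612.1  75.7  79. ]] [[616.8  72.3  79. ]]
ring [[561.3  20.   45.5]] [[564.3  18.9  45.5]]
stick top z~174 [[ 396.4 -329.4  174. ]] [[ 396.3 -330.1  174. ]]
collar top z86 [[ 394.8 -331.4   86. ]] [[ 404.2 -332.9   86. ]]
gouge top z172 [[ 394.9 -218.6  172. ]] [[ 398.4 -219.6  172. ]]
holder corners top z78 [[ 420.1 -184.1   78. ]
 [ 372.6 -189.    78. ]
 [ 417.8 -362.6   78. ]
 [ 370.2 -362.8   78. ]]
blue tops:  [[ 490.3 -328.8   96. ]
 [ 479.3 -402.6   96. ]
 [ 306.7 -314.2   96. ]]
blue S  [[ 438.3 -314.3   96. ]
 [ 424.8 -390.8   96. ]
 [ 243.7 -300.7   96. ]]
stick [ 396.2 -331.1  173.8]
gouge [ 393.6 -218.7  176.2]
b1 [ 486.6 -317.   162. ]
b2 [ 471.9 -385.   162.5]
b3 [ 309.5 -300.3  170.7]
ros [610.1  74.5  83.2]
head [ 682.5 -254.3  284.4]
motor [ 653.7 -172.6  355.4]
col [ 672.7 -349.4  394. ]
```

```bash
cat >> h.py <<'E'
def R_of(q): return Ro.from_quat([q[1],q[2],q[3],q[0]]).as_matrix()
def q_of(R):
    x,y,z,w=Ro.from_matrix(R).as_quat(); return [w,x,y,z]
def tool_cam():
    K,D,R,t=cam("wrist"); Rt=R_of(ctrl.get_eef_rot()); p=np.array(ctrl.get_tool_pos())
    return Rt.T@(-R.T@t-p), Rt.T@R.T   # cam pos, cam axes (cols) in tool frame
yaw=0.09
ey=np.array([-np.sin(yaw),np.cos(yaw),0]); ex=np.array([np.cos(yaw),np.sin(yaw),0]); ez=np.array([0,0,1.])
O=np.array([657,-149,0.])
def st(x,y,z): return O+x*ex+y*ey+z*ez
E
python3 - <<'E'
from h import *
np.set_printoptions(precision=3,suppress=True)
pc,Rc=tool_cam(); print("cam in tool",pc,"\n",Rc)
print("tool R",R_of(ctrl.get_eef_rot()))
tgt=st(0,20,60)
res=[]
for az in range(100,271,20):        # direction from target to camera in stand frame, deg
  for el in (20,30,40):
    for dist in (220,280):
      a,e=np.radians(az),np.radians(el)
      u=np.cos(e)*(np.cos(a)*ex+np.sin(a)*ey)+np.sin(e)*ez
      C=tgt+dist*u; f=-u
      for roll in range(0,360,30):
        r0=np.cross(f,ez); r0/=np.linalg.norm(r0); d0=np.cross(f,r0)
        c,s=np.cos(np.radians(roll)),np.sin(np.radians(roll))
        r=c*r0+s*d0; d=np.cross(f,r)
        Rw=np.c_[r,d,f]; Rt=Rw@Rc.T; p=C-Rt@pc
        if p[2]<60: continue
        q=ctrl.solve_ik(list(p),q_of(Rt))
        if q is not None: res.append((az,el,dist,roll,p,Rt[:,0],np.array(q)))
print(len(res))
for r in res: print(*r[:4],r[4].round(),r[5].round(2),r[6].round(2))
E
```

```text
cam in tool [-180.089   -0.11   -73.971] 
 [[ 0.    -0.254  0.967]
 [ 1.     0.    -0.   ]
 [-0.     0.967  0.254]]
tool R [[-0.     0.394 -0.919]
 [ 0.001 -0.919 -0.394]
 [-1.    -0.001  0.   ]]
566
100 20 220 90 [674. -98.  69.] [-0.01 -0.94 -0.33] [-0.11  1.05 -0.38  1.47  1.32  1.73  0.62]
100 20 220 120 [ 671. -103.   81.] [ 0.01 -0.89 -0.45] [-0.09  0.94 -0.35  1.54  1.25  1.59  0.16]
100 20 220 150 [ 663. -109.   90.] [ 0.1  -0.84 -0.54] [-0.12  0.82 -0.27  1.66  1.2   1.38 -0.34]
100 20 220 180 [ 651. -113.   94.] [ 0.22 -0.79 -0.57] [ 0.04  0.77 -0.46  1.8   1.37  1.35 -0.94]
100 20 220 210 [ 638. -115.   90.] [ 0.34 -0.77 -0.54] [ 0.04  0.73 -0.45  1.95  1.51  1.29 -1.59]
100 20 220 240 [ 628. -115.   82.] [ 0.44 -0.78 -0.45] [-0.07  0.74 -0.34  2.04  1.64  1.28 -2.27]
100 20 220 270 [ 624. -111.   69.] [ 0.48 -0.81 -0.33] [ 0.34  1.09 -0.9   2.04  2.    1.87 -2.75]
100 20 280 0 [631. -42.  65.] [ 0.26 -0.96 -0.09] [-0.24  1.1  -0.37  1.69  1.51  1.84  1.9 ]
100 20 280 30 [644. -39.  69.] [ 0.13 -0.98 -0.12] [-0.24  1.12 -0.37  1.56  1.42  1.87  1.48]
100 20 280 60 [654. -4
[... 28230 characters left out ...]
 -1.27]
260 40 280 150 [ 638. -180.  133.] [ 0.18  0.59 -0.79] [ 0.53  0.68 -0.    1.54 -0.69  1.2  -1.88]
260 40 280 180 [ 651. -179.  136.] [ 0.05  0.58 -0.82] [ 0.4   0.74  0.14  1.4  -0.67  1.36 -2.44]
260 40 280 210 [ 664. -182.  133.] [-0.08  0.61 -0.79] [ 0.02  1.03  0.9   1.24 -1.11  1.8  -2.75]
260 40 280 240 [ 673. -189.  126.] [-0.16  0.68 -0.72] [ 0.93  1.21 -1.09  1.03  0.27  1.63  2.21]
260 40 280 270 [ 675. -198.  116.] [-0.19  0.76 -0.62] [ 0.82  1.18 -0.75  0.92 -0.06  1.7   1.89]
260 40 280 300 [ 671. -206.  106.] [-0.15  0.84 -0.52] [ 0.82  1.21 -0.64  0.91 -0.23  1.72  1.47]
260 40 280 330 [ 661. -211.   99.] [-0.05  0.89 -0.45] [ 0.87  1.2  -0.6   1.   -0.36  1.65  1.03]
```

```bash
cat >> h.py <<'E'
PC=np.array([-180.089,-0.11,-73.971]); RC=np.array([[0,-.254,.967],[1,0,0],[0,.967,.254]]); 
U,_,V=np.linalg.svd(RC); RC=U@V
def look(tgt,az,el,dist,roll):
    a,e,ro=np.radians([az,el,roll])
    u=np.cos(e)*(np.cos(a)*ex+np.sin(a)*ey)+np.sin(e)*ez
    f=-u; r0=np.cross(f,ez); r0/=np.linalg.norm(r0); d0=np.cross(f,r0)
    r=np.cos(ro)*r0+np.sin(ro)*d0; d=np.cross(f,r)
    Rt=np.c_[r,d,f]@RC.T; p=tgt+dist*u-Rt@PC
    return p,Rt
E
python3 - <<'E'
from h import *
np.set_printoptions(precision=2,suppress=True)
for az in (120,140,160,180,200):
  for el in (22,30):
   for roll in (0,150,180,210):
    p,Rt=look(st(0,10,75),az,el,400,roll)
    q=ctrl.solve_ik(list(p),q_of(Rt))
    print(az,el,roll,p.round(),Rt[:,0],None if q is None else np.array(q))
E
```

```text
120 22 0 [540.  26. 129.] [ 0.57 -0.81 -0.13] [-0.45  0.86 -0.37  2.12  1.52  1.73  1.75]
120 22 150 [561.  19. 173.] [ 0.37 -0.74 -0.57] [ 0.1   0.65 -0.89  2.    1.36  1.59 -0.39]
120 22 180 [551.  10. 176.] [ 0.46 -0.66 -0.6 ] [ 0.22  0.58 -0.98  2.12  1.42  1.47 -0.92]
120 22 210 [540.   4. 173.] [ 0.57 -0.59 -0.57] [ 0.31  0.57 -1.07  2.25  1.56  1.44 -1.53]
120 30 0 [545.  18. 156.] [ 0.56 -0.79 -0.26] [-0.41  0.68 -0.37  2.15  1.47  1.57  1.89]
120 30 150 [570.   6. 198.] [ 0.32 -0.67 -0.67] [ 0.14  0.51 -0.82  1.96  1.2   1.41 -0.18]
120 30 180 [560.  -3. 201.] [ 0.41 -0.58 -0.7 ] [ 0.4   0.49 -1.08  2.07  1.3   1.34 -0.72]
120 30 210 [549.  -9. 198.] [ 0.52 -0.52 -0.67] [ 0.01  0.25 -0.55  2.21  1.28  0.98 -1.28]
140 22 0 [491. -24. 129.] [ 0.81 -0.57 -0.13] [-0.57  0.82 -0.19  2.52  1.83  1.63  1.42]
140 22 150 [513. -23. 173.] [ 0.6  -0.57 -0.57] [ 0.32  0.43 -1.    2.36  1.57  1.29 -0.35]
140 22 180 [507. -35. 176.] [ 0.66 -0.46 -0.6 ] [ 0.58  0.35 -1.16  2.44  1.67  1.1  -0.85]
140 22 210 [498. -45. 173.] [ 0.74 -0.36 -0.57] None
140 30 0 [498. -29. 156.] [ 0.79 -0.55 -0
[... 1406 characters left out ...]
-225.  129.] [ 0.9   0.42 -0.13] [ 1.99  1.28 -1.09  2.22 -0.93  0.5   1.07]
200 22 150 [ 484. -205.  173.] [ 0.79  0.23 -0.57] None
200 22 180 [ 491. -216.  176.] [ 0.73  0.34 -0.6 ] [ 1.63  0.45 -0.89  2.22 -1.1   0.6  -2.5 ]
200 22 210 [ 495. -229.  173.] [ 0.68  0.46 -0.57] [ 1.84  0.8  -1.22  2.1  -0.43  0.55  2.75]
200 30 0 [ 482. -221.  156.] [ 0.87  0.41 -0.26] [ 1.91  1.   -1.08  2.25 -1.12  0.52  1.06]
200 30 150 [ 498. -199.  198.] [ 0.71  0.19 -0.67] [ 1.75  0.32 -1.15  2.28 -1.08  0.41 -2.17]
200 30 180 [ 505. -210.  201.] [ 0.64  0.3  -0.7 ] [ 0.76  0.21 -0.01  2.18 -1.16  0.8  -2.65]
200 30 210 [ 509. -222.  198.] [ 0.6   0.42 -0.67] [ 1.68  0.54 -1.08  2.05 -0.55  0.66  2.7 ]
```

```bash
python3 - <<'E'
from h import *
p=ctrl.get_tool_pos(); t0=ctrl.get_time_s()
ctrl.servo_line([p[0],p[1],320],vel=300)
print(ctrl.get_time_s()-t0)
P,R=look(st(0,10,75),120,30,400,180)
ctrl.movep(list(P+[0,0,60]),q_of(R)); print(ctrl.get_time_s()-t0)
ctrl.servo_line(list(P),vel=300)
print(ctrl.get_time_s()-t0, ctrl.get_tool_pos(),P)
c=ctrl.camera_info("wrist"); im,d=ctrl.get_image("wrist")
np.save("pics/w1d.npy",d); cv2.imwrite("pics/w1.png",im)
import pickle; pickle.dump(c,open("pics/w1.pkl","wb"))
E
```

```text
0.5333
2.8833
3.2333000000000003 [560.24505321  -2.91630936 200.71728495] [560.37890705  -2.93607012 200.85050659]
```

View pics/w1.png

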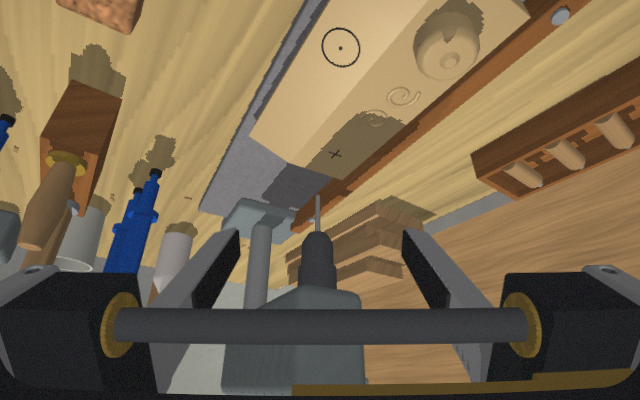

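```bash
python3 - <<'E'
from h import *
im=cv2.imread("pics/w1.png"); crop(im,240,100,440,250,4,"pics/w1a.png"); crop(im,300,0,600,150,2.6,"pics/w1b.png")
E
```

```text
(no output)
```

View pics/w1a.png

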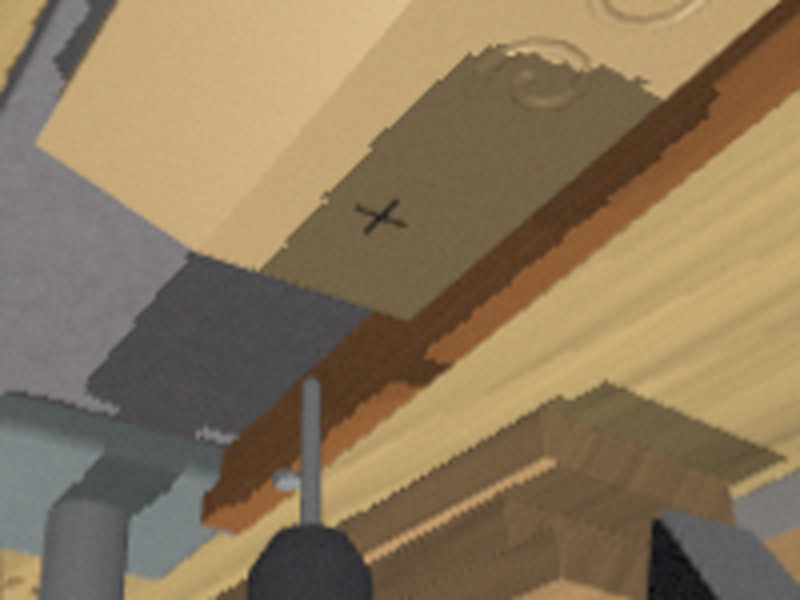

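View pics/w1b.png

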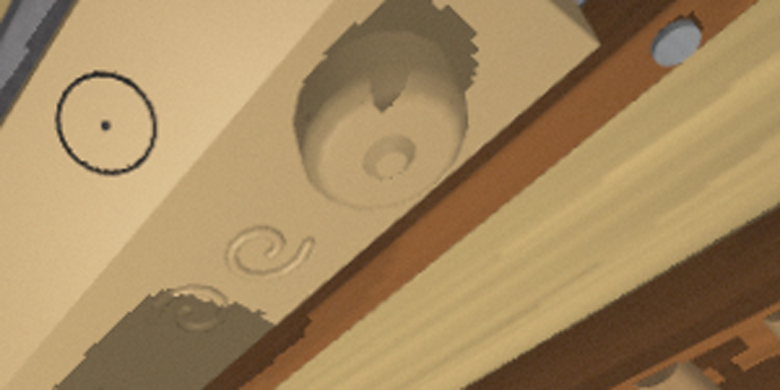

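```bash
python3 - <<'E'
from h import *
import pickle
np.set_printoptions(precision=1,suppress=True)
c=cam("wrist",pickle.load(open("pics/w1.pkl","rb")))
W=lambda x,y:(240+x/4-.4,100+y/4-.4); B=lambda x,y:(300+x/2.6-.3,y/2.6-.3)
cr=onplane(c,[W(381,216)],55)[0]; tip=onplane(c,[W(311,379)],63)[0]
ring=onplane(c,[B(106,126)],45.5)[0]; ros=onplane(c,[B(393,160)],79)[0]
print("cross",cr,"tip",tip,"ring",ring,"ros",ros)
print("d cross-ros",np.linalg.norm((cr-ros)[:2]),"exp 155.1; ring-cross",np.linalg.norm((cr-ring)[:2]),"exp",np.hypot(61,105))
v=ring-cr; a=np.arctan2(v[1],v[0])-np.arctan2(105,-61); v=ros-cr; b=np.arctan2(v[1],v[0])-np.arctan2(155,-5); print("yaw",a,b)
# fence top front edge: crop A blank-side boundary; right outer edge
f=onplane(c,[B(600,45),W(411,320)],55); print("blank back edge",f,"yaw",np.arctan2(-(f[0]-f[1])[0],(f[0]-f[1])[1]))
f=onplane(c,[W(374,312),W(215,458)],15); print("fence foot",f)
f=onplane(c,[W(205,520),W(222,452)],[43,43][0]); print("fence end",f)
f=onplane(c,[W(300,470),W(440,375),W(715,135)],43); print("fence back top",f, np.arctan2(-(f[2]-f[0])[0],(f[2]-f[0])[1]))
d=np.load("pics/w1d.npy"); P=depthpts(c,d); print(P[154,335],P[62,451],P[48,341])
for r in range(190,205): print(d[r,314:322])
E
```

```text
cross [634.1 -80.4  55. ] tip [ 660.  -150.7   63. ] ring [564.2  19.   45.5] ros [617.4  74.2  79. ]
d cross-ros 155.52220490052557 exp 155.1; ring-cross 121.59974456252526 exp 121.43310915891102
yaw 0.08648747822650948 0.07590552110654536
blank back edge [[ 651.   122.3   55. ]
 [ 672.4 -115.7   55. ]] yaw 0.08943266706622031
fence foot [[ 697.4 -166.3   15. ]
 [ 709.7 -295.    15. ]]
fence end [[ 708.4 -298.5   43. ]
 [ 682.2 -242.1   43. ]]
fence back top [[ 714.7 -237.4   43. ]
 [ 713.3 -150.8   43. ]
 [ 694.2  -14.3   43. ]] 0.0918582290770288
[633.3 -79.1  56.8] [614.2  75.5  83.6] [563.7  20.3  47.2]
[496.2 496.4 495.2 495.1 495.4 497.5 491.9 488.6]
[497.8 498.2 499.3 498.4 498.  494.3 492.4 488.6]
[503.  502.1 499.  501.7 496.1 493.5 489.9 487.7]
[503.6 503.2 503.5 498.7 497.6 492.4 490.4 486.3]
[506.7 506.2 503.  497.6 493.6 491.2 489.  486.3]
[509.1 501.2 410.9 407.6 408.2 491.5 489.2 484.3]
[508.1 409.7 408.7 409.2 407.7 408.5 487.2 484.7]
[505.4 409.9 408.2 407.6 407.6 408.2 486.  483.2]
[503.9 409.7 406.  406.1 406.  407.  485.3 480.8]
[503.5 408.  406.  404.6 405.5 407.1 483.2 483.6]
[502.7 408.1 405.1 405.7 403.  405.6 483.2 481.5]
[500.5 406.9 404.4 405.  404.7 405.2 483.6 479.8]
[500.6 405.7 402.1 403.1 403.9 403.5 480.7 479.7]
[499.9 405.4 402.3 403.2 403.8 403.9 480.7 479.1]
[499.9 406.1 403.4 401.3 403.5 402.6 480.6 478.6]
```

```bash
cat >> h.py <<'E'
yaw=0.089
ey=np.array([-np.sin(yaw),np.cos(yaw),0]); ex=np.array([np.cos(yaw),np.sin(yaw),0])
O=np.array([660,-150.7,0.])
RG=np.c_[-ez,ey,ex]
E
python3 - <<'E'
from h import *
np.set_printoptions(precision=2,suppress=True)
ros=np.array([615.5,73.8,0]); 
for R in (RG,RG@np.diag([1,-1,-1])):
  for p in (ros+[0,0,170],ros+[0,0,57],st(-5,155,57)):
    q=ctrl.solve_ik(list(p),q_of(R)); print(p,None if q is None else np.array(q))
E
```

```text
[615.5  73.8 170. ] [ 0.63  0.78 -1.22  1.64  0.76  1.28  0.92]
[615.5  73.8  57. ] [ 0.61  0.95 -1.2   1.71  0.96  1.19  0.8 ]
[641.24   3.24  57.  ] [ 0.69  0.97 -1.18  1.65  0.96  1.21  0.94]
[615.5  73.8 170. ] [ 0.54  0.66 -1.03  1.64  0.6   1.19 -2.11]
[615.5  73.8  57. ] [ 0.51  0.82 -0.99  1.71  0.77  1.05 -2.23]
[641.24   3.24  57.  ] [ 0.6   0.84 -0.98  1.66  0.78  1.08 -2.1 ]
```

```bash
python3 - <<'E'
from h import *
np.set_printoptions(precision=2,suppress=True)
p=ctrl.get_tool_pos(); t0=ctrl.get_time_s()
ctrl.servo_line([p[0]-30,p[1]+30,300],vel=300)
ctrl.move_j([-0.12,.3,0,1.6,0,1.2,0]); print(ctrl.get_tool_pos(),ctrl.get_time_s()-t0)
ros=np.array([615.5,73.8,0]); 
for R in (RG,RG@np.diag([1,-1,-1])):
  for p in (ros+[0,0,170],ros+[0,0,57],st(-5,155,57)):
    q=ctrl.solve_ik(list(p),q_of(R)); print(p,None if q is None else np.array(q))
E
```

```text
[605.46  42.41 282.21] 1.9417
[615.5  73.8 170. ] [ 0.02  0.45 -0.25  1.66  0.13  1.05  1.39]
[615.5  73.8  57. ] [ 0.01  0.59 -0.24  1.73  0.18  0.84  1.35]
[641.24   3.24  57.  ] [ 0.1   0.62 -0.21  1.68  0.16  0.86  1.48]
[615.5  73.8 170. ] [-0.34  0.45  0.23  1.67 -0.12  1.04 -1.56]
[615.5  73.8  57. ] [-0.33  0.59  0.22  1.74 -0.16  0.83 -1.52]
[641.24   3.24  57.  ] [-0.23  0.62  0.25  1.69 -0.19  0.85 -1.39]
```

```bash
python3 - <<'E'
from h import *
np.set_printoptions(precision=2,suppress=True)
t0=ctrl.get_time_s()
ros=np.array([615.5,73.8,0])
ctrl.movep(list(ros+[0,0,140]),q_of(RG)); print(ctrl.get_time_s()-t0)
ctrl.set_gripper(72,25); print(ctrl.get_time_s()-t0, ctrl.get_gripper_width(),ctrl.get_force())
c=cam("wrist"); im,d=ctrl.get_image("wrist"); cv2.imwrite("pics/w2.png",im)
pr=proj(c,[[615.5,73.8,79]]); print(pr)
E
```

```text
1.2999999999999998
1.8499999999999996 72.2997697146717 [ 0.07  0.66 -0.09]
[[320.08 210.78]]
```

View pics/w2.png

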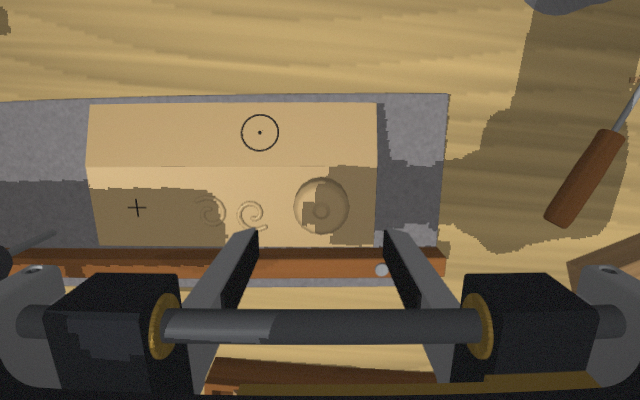

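```bash
python3 - <<'E'
from h import *
np.set_printoptions(precision=2,suppress=True)
c=cam("wrist"); print("cross,ring",onplane(c,[(136.5,208)],55),onplane(c,[(260,132)],45.5))
t0=ctrl.get_time_s()
ros=np.array([615.5,73.8,0])
ctrl.servo_line(list(ros+[0,0,58]),vel=120); print(ctrl.get_time_s()-t0,ctrl.get_tool_pos(),ctrl.get_force())
ctrl.set_gripper(30,25); print(ctrl.get_time_s()-t0, ctrl.get_gripper_width(),ctrl.get_force(),ctrl.get_tool_pos())
c=cam("wrist"); im,d=ctrl.get_image("wrist"); cv2.imwrite("pics/w3.png",im)
import pickle; pickle.dump(ctrl.camera_info("wrist"),open("pics/w3.pkl","wb"))
E
```

```text
cross,ring [[634.29 -80.29  55.  ]] [[563.26  19.97  45.5 ]]
0.8332999999999995 [615.96  73.9   58.66] [ 1.09 -0.43 -0.11]
1.4000000000000004 43.32615519101311 [-1.    0.43  3.66] [615.65  73.89  58.26]
```

View pics/w3.png

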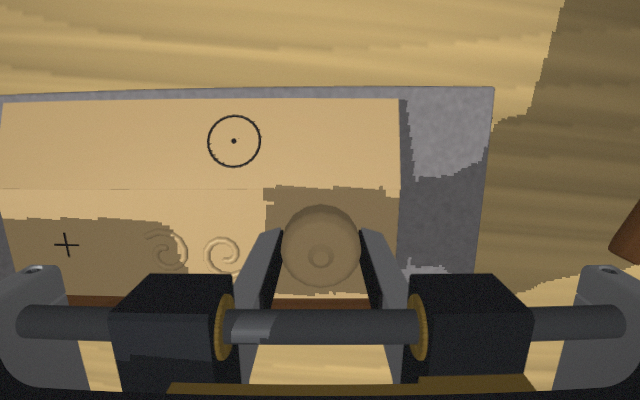

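```bash
cat >> h.py <<'E'
R0=np.array([615.5,73.8,58.])
def fr():
    f=np.array(ctrl.get_force()); return np.array([f@ex,f@ey,f[2]])
E
python3 - <<'E'
from h import *
np.set_printoptions(precision=2,suppress=True)
t0=ctrl.get_time_s()
ctrl.servo_line(list(R0+15*ex-60*ey),vel=60); print(ctrl.get_tool_pos(),fr())
for dx in (17,18.5,20,21.5):
    ctrl.servo_line(list(R0+dx*ex-60*ey),vel=30); ctrl.wait(.1); print(dx,fr())
    if abs(fr()[0])>15: break
ctrl.servo_line(list(R0+dx*ex-70*ey),vel=30); ctrl.wait(.2)
print(ctrl.get_time_s()-t0,fr(),ctrl.get_tool_pos(),ctrl.get_gripper_width())
im,d=ctrl.get_image("wrist"); cv2.imwrite("pics/w4.png",im)
import pickle; pickle.dump(ctrl.camera_info("wrist"),open("pics/w4.pkl","wb"))
E
```

```text
[635.95  16.07  58.26] [-0.06  3.78  4.25]
17 [-7.85  3.78 11.37]
18.5 [-14.93   1.77  16.81]
20 [-20.53   1.81  21.56]
2.9167000000000005 [-18.21  18.5   18.08] [639.26  10.11  58.  ] 43.2131453457923
```

View pics/w4.png

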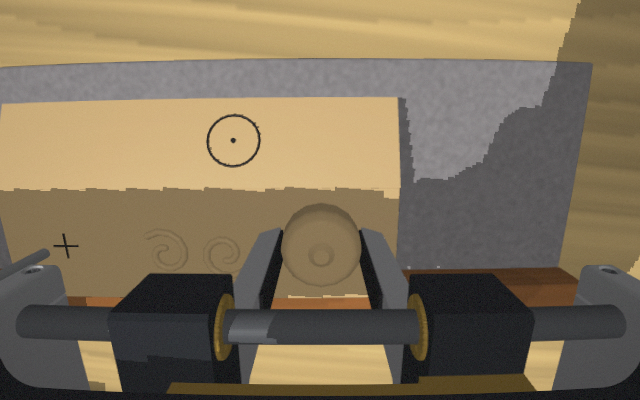

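```bash
python3 - <<'E'
from h import *
im=cv2.imread("pics/w4.png"); crop(im,0,200,130,290,6,"pics/w4a.png")
E
```

```text
(no output)
```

View pics/w4a.png

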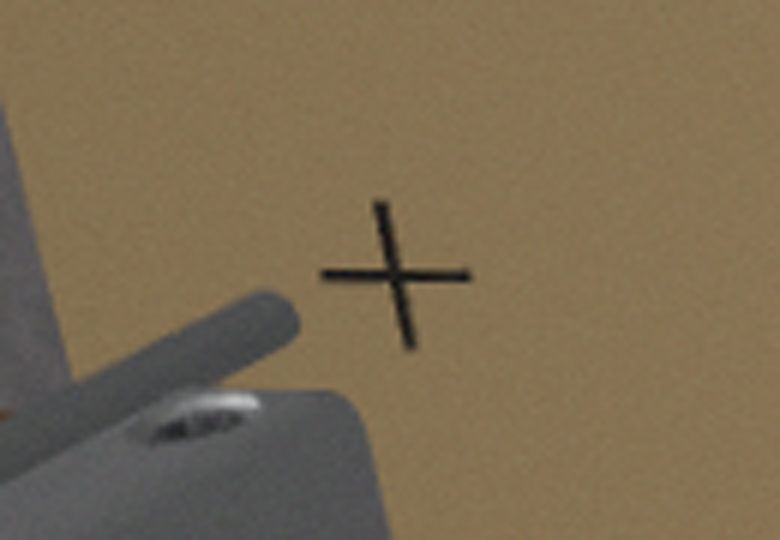

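```bash
python3 - <<'E'
from h import *
import pickle
np.set_printoptions(precision=2,suppress=True)
c=cam("wrist",pickle.load(open("pics/w4.pkl","rb")))
A=lambda x,y:(x/6-.4,200+y/6-.4)
cr=onplane(c,[A(396,275)],55)[0]
for a in ((272,312),(280,316),(290,318)):
    tip=onplane(c,[A(*a)],63)[0]; d=cr-tip; print(cr,tip,"stand d",d@ex,d@ey)
print(onplane(c,[(233.3,140.3)],45.5))
E
```

```text
[ 658.18 -144.18   55.  ] [ 659.57 -151.28   63.  ] stand d -0.7556955840757237 7.199416140676553
[ 658.18 -144.18   55.  ] [ 659.91 -150.49   63.  ] stand d -1.1664745601744515 6.439666708863411
[ 658.18 -144.18   55.  ] [ 660.02 -149.45   63.  ] stand d -1.3598617884935045 5.418593152387792
[[587.02 -44.85  45.5 ]]
```

```bash
python3 - <<'E'
from h import *
import pickle
np.set_printoptions(precision=2,suppress=True)
t0=ctrl.get_time_s()
b=np.array([615.65,73.89,58.3])
def rel():
    p=np.array(ctrl.get_tool_pos())-b; return np.array([p@ex,p@ey,p[2]])
print(rel())
ctrl.servo_line(list(R0+17*ex-70*ey),vel=30); ctrl.wait(.1); print(fr(),rel())
for y in (72,74,75,76,77,78):
    ctrl.servo_line(list(R0+17*ex-y*ey),vel=15); ctrl.wait(.15); print(y,fr(),rel())
    if rel()[1]<-71.6: break
print(ctrl.get_time_s()-t0)
im,d=ctrl.get_image("wrist"); cv2.imwrite("pics/w5.png",im)
pickle.dump(ctrl.camera_info("wrist"),open("pics/w5.pkl","wb"))
crop(im,0,200,130,290,6,"pics/w5a.png")
E
```

```text
[ 17.86 -65.62  -0.31]
[-2.72  4.72  5.45] [ 16.84 -68.9   -0.19]
72 [-0.32  5.19  4.  ] [ 17.04 -71.31  -0.18]
74 [0.09 5.71 4.55] [ 17.05 -73.52  -0.19]
1.2165999999999997
```

View pics/w5a.png

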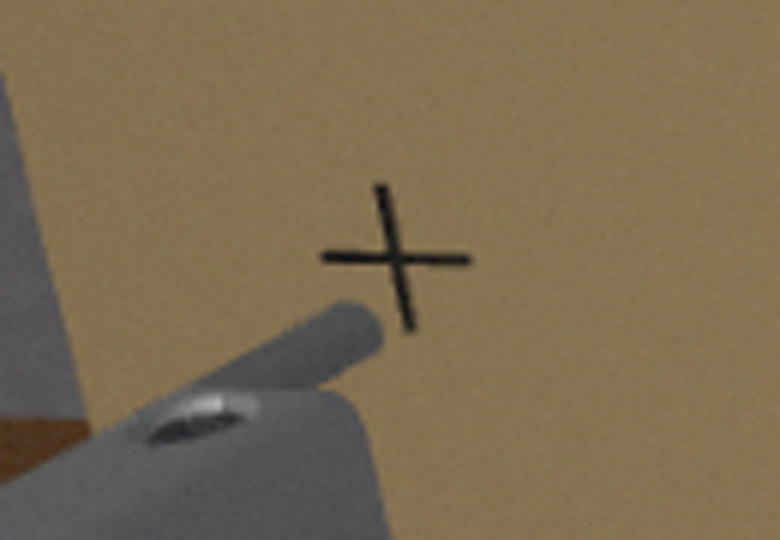

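```bash
python3 - <<'E'
from h import *
import pickle
np.set_printoptions(precision=2,suppress=True)
c=cam("wrist",pickle.load(open("pics/w5.pkl","rb")))
A=lambda x,y:(x/6-.4,200+y/6-.4)
cr=onplane(c,[A(397,258)],55)[0]
for a in ((355,327),(363,331),(372,334)):
    tip=onplane(c,[A(*a)],63)[0]; d=cr-tip; print(cr,tip,"stand d",d@ex,d@ey)
print(onplane(c,[(65.8,242.6)],55))
E
```

```text
[ 656.05 -152.38   55.  ] [ 660.01 -151.25   63.  ] stand d -4.051563865850006 -0.7692025028238443
[ 656.05 -152.38   55.  ] [ 660.36 -150.46   63.  ] stand d -4.4666320198884115 -1.526624303807265
[ 656.05 -152.38   55.  ] [ 660.59 -149.55   63.  ] stand d -4.772707832000696 -2.413939620969259
[[ 656.05 -152.36   55.  ]]
```

View pics/w5.png

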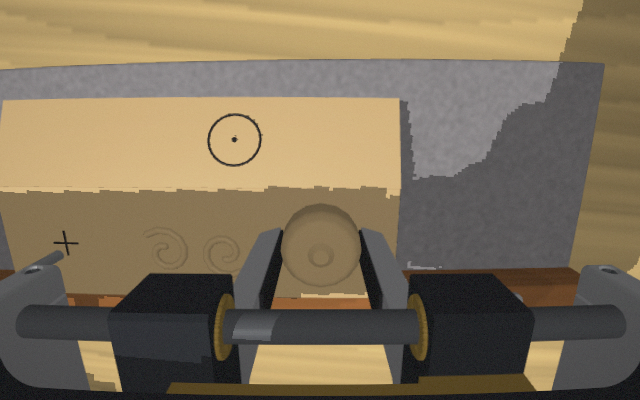

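```bash
python3 - <<'E'
from h import *
import pickle
np.set_printoptions(precision=3,suppress=True)
for n,cpx,rpx in (("w4",(65.9-.3,245.7-.3),(233.3,140.3)),("w5",(65.8,242.6),(234.3,139.7))):
    c=cam("wrist",pickle.load(open(f"pics/{n}.pkl","rb")))
    cr=onplane(c,[cpx],55)[0]; ri=onplane(c,[rpx],45.5)[0]; v=ri-cr
    print(n,"blank yaw",np.arctan2(v[1],v[0])-np.arctan2(105,-61),np.hypot(v[0],v[1]))
    im=cv2.imread(f"pics/{n}.png"); 
    # board front edge & blank front edge at columns
    g=cv2.cvtColor(im,cv2.COLOR_BGR2HSV)[:,:,1].astype(int)
    out=[]
    for col in range(20,390,30):
        s=g[:,col]
        r=[r for r in range(40,130) if s[r-2:r].mean()>60 and s[r+1:r+4].mean()<45]
        r2=[r for r in range(70,130) if s[r-3:r-1].mean()<50 and s[r+1:r+3].mean()>60]
        if r and r2: out.append((col,r[0],r2[0]))
    o=np.array(out,float); 
    b=onplane(c,o[:,:2],15); f=onplane(c,o[:,[0,2]],37)
    yb=-np.polyfit(b[:,1],b[:,0],1)[0]; yf=-np.polyfit(f[:,1],f[:,0],1)[0]; print("board yaw",np.arctan(yb),"blank front yaw",np.arctan(yf),len(o), (f-b)[[0,-1]]@ex)
E
```

```text
w4 blank yaw 0.09525390515757381 122.17040690039966
board yaw 0.09695840801466503 blank front yaw 0.09688852091637302 13 [24.636 24.944]
w5 blank yaw 0.08051014328966355 122.07618135655693
board yaw 0.09792078215096432 blank front yaw 0.08090557135245112 13 [20.994 25.332]
```

```bash
python3 - <<'E'
from h import *
import pickle
np.set_printoptions(precision=2,suppress=True)
t0=ctrl.get_time_s()
b=np.array([615.65,73.89,58.3])
def rel():
    p=np.array(ctrl.get_tool_pos())-b; return np.array([p@ex,p@ey,p[2]])
ctrl.servo_line(list(R0+17*ex-72.3*ey),vel=15); ctrl.wait(.1); print(fr(),rel())
for x in (18.5,19.5,20.5):
    ctrl.servo_line(list(R0+x*ex-72.3*ey),vel=15); ctrl.wait(.15); print(x,fr(),rel())
    if fr()[0]<-14: break
print(ctrl.get_time_s()-t0)
im,d=ctrl.get_image("wrist"); cv2.imwrite("pics/w6.png",im)
pickle.dump(ctrl.camera_info("wrist"),open("pics/w6.pkl","wb"))
crop(im,0,200,130,290,6,"pics/w6a.png")
E
```

```text
[ 1.15 -4.12  3.75] [ 17.01 -73.27  -0.2 ]
18.5 [-8.77 -5.31 12.26] [ 17.2  -73.21  -0.3 ]
19.5 [-15.25  -3.98  18.45] [ 17.35 -73.21  -0.3 ]
1.1667000000000005
```

View pics/w6a.png

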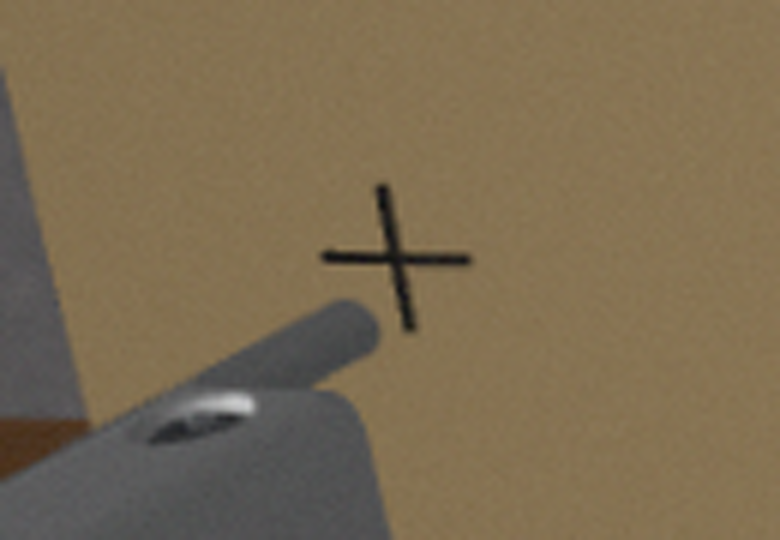

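View pics/w6.png

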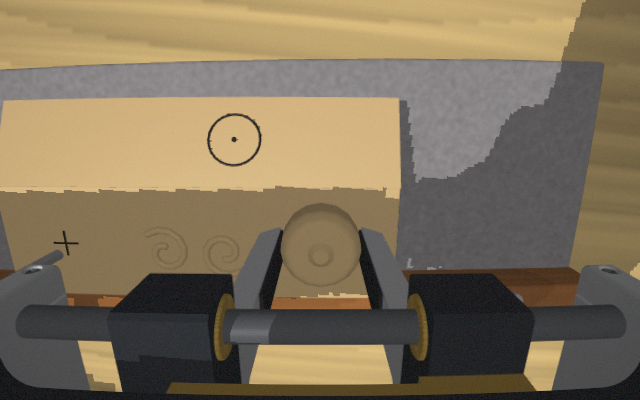

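```bash
cat >> h.py <<'E'
def meas(n,cpx,rpx,tip):
    import pickle
    c=cam("wrist",pickle.load(open(f"pics/{n}.pkl","rb")))
    cr=onplane(c,[cpx],55)[0]; ri=onplane(c,[rpx],45.5)[0]; v=ri-cr; t=onplane(c,[tip],63)[0]; d=cr-t
    print(n,"cross",cr,"ring",ri,"tip",t,"blank yaw",np.arctan2(v[1],v[0])-np.arctan2(105,-61),"d stand",d@ex,d@ey)
def Rz(a): return Ro.from_euler('z',a).as_matrix()
E
python3 - <<'E'
from h import *
import pickle
np.set_printoptions(precision=2,suppress=True)
meas("w6",(65.8,242.6),(234.3,139.5),(360/6-.4,200+329/6-.4))
t0=ctrl.get_time_s(); print(t0)
b=np.array([615.65,73.89,58.3])
def rel():
    p=np.array(ctrl.get_tool_pos())-b; return np.array([p@ex,p@ey,p[2]])
Rr=Rz(0.035)@RG
ctrl.servo_line(list(R0+16.5*ex-72.3*ey+[0,0,.8]),vel=15); print(fr(),rel())
ctrl.servo_line(list(R0+16.5*ex-70.8*ey+[0,0,.8]),q_of(Rr),vel=10); ctrl.wait(.1); print(fr(),rel())
ctrl.servo_line(list(R0+18*ex-71.2*ey+[0,0,.8]),q_of(Rr),vel=15); ctrl.wait(.15); print(fr(),rel())
print(ctrl.get_time_s()-t0)
im,d=ctrl.get_image("wrist"); cv2.imwrite("pics/w7.png",im)
pickle.dump(ctrl.camera_info("wrist"),open("pics/w7.pkl","wb"))
crop(im,0,200,130,290,6,"pics/w7a.png")
E
```

```text
w6 cross [ 656.16 -152.11   55.  ] ring [586.48 -51.75  45.5 ] tip [ 660.33 -150.48   63.  ] blank yaw 0.08063661996424631 d stand -4.290048023235782 -1.2559961042018157
14.175
[ 0.23 -0.22 -3.89] [ 15.91 -72.1   -0.04]
[-3.23  0.72 -4.52] [ 16.06 -70.69   0.25]
[-2.45  1.98 -5.73] [ 17.84 -71.13   0.49]
1.1582999999999988
```

View pics/w7a.png

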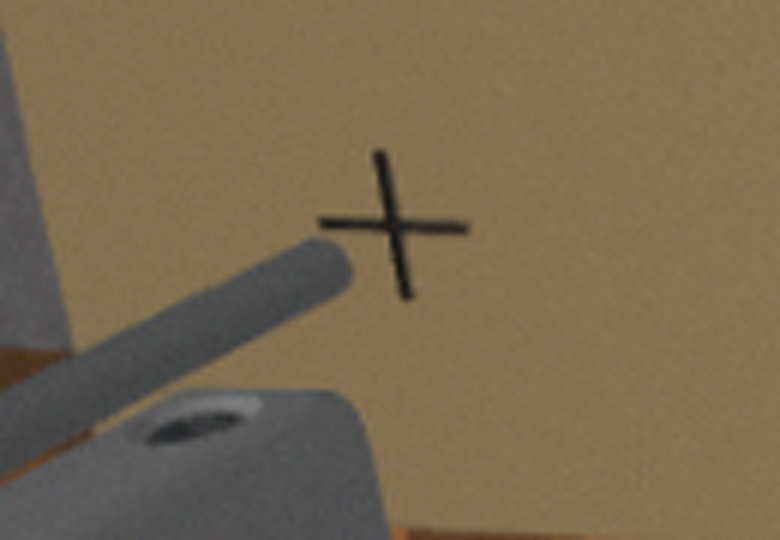

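View pics/w7.png

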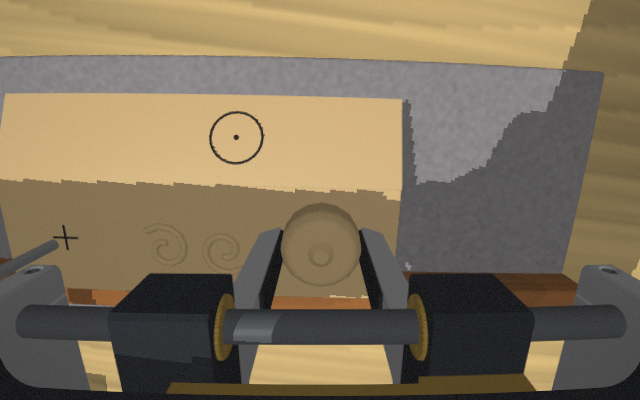

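```bash
python3 - <<'E'
from h import *
np.set_printoptions(precision=2,suppress=True)
meas("w7",(394/6-.4,200+226/6-.4),(236.3,137.3),(333/6-.4,200+269/6-.4))
E
```

```text
w7 cross [ 658.87 -149.94   55.  ] ring [587.51 -50.6   45.5 ] tip [ 660.36 -150.4    63.  ] blank yaw 0.09664611152282054 d stand -1.4460466852374214 0.5872073736506285
```

```bash
python3 - <<'E'
from h import *
import pickle
np.set_printoptions(precision=2,suppress=True)
t0=ctrl.get_time_s()
ctrl.wait(.3)
ctrl.set_gripper(70); print(ctrl.get_time_s()-t0,fr())
p=ctrl.get_tool_pos(); ctrl.servo_line([p[0],p[1],p[2]+35],vel=100)
print(ctrl.get_time_s()-t0)
im,d=ctrl.get_image("wrist"); cv2.imwrite("pics/w8.png",im)
pickle.dump(ctrl.camera_info("wrist"),open("pics/w8.pkl","wb"))
E
```

```text
0.9167000000000005 [-0.15  0.37  0.37]
1.4167000000000005
```

View pics/w8.png

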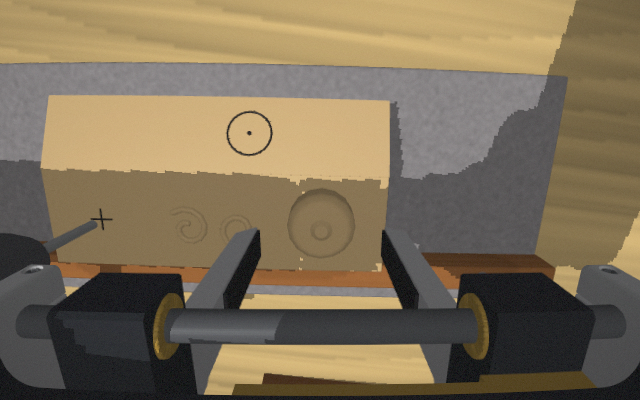

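```bash
python3 - <<'E'
from h import *
im=cv2.imread("pics/w8.png"); crop(im,40,170,170,260,6,"pics/w8a.png"); crop(im,200,90,330,180,5,"pics/w8b.png")
E
```

```text
(no output)
```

View pics/w8a.png

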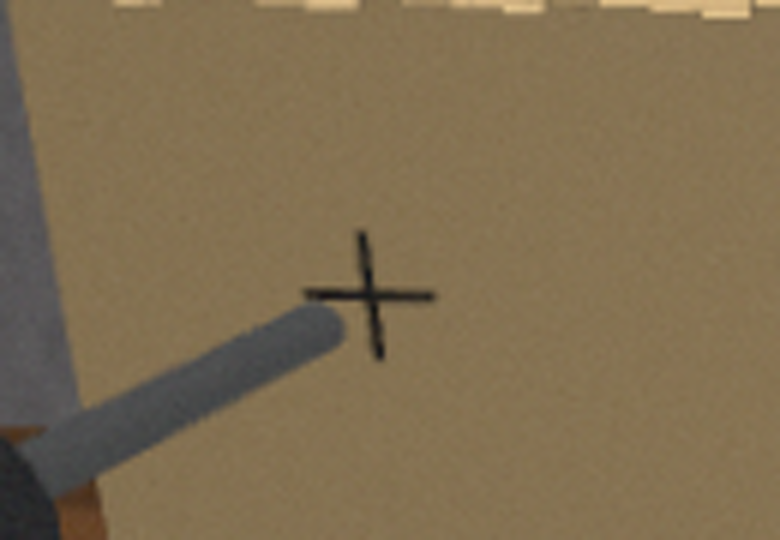

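```bash
python3 - <<'E'
from h import *
np.set_printoptions(precision=2,suppress=True)
meas("w8",(370/6+40-.4,170+295/6-.4),(249.3,133),(327/6+40-.4,170+328/6-.4))
E
```

```text
w8 cross [ 658.08 -149.49   55.  ] ring [587.03 -50.5   45.5 ] tip [ 659.45 -149.52   63.  ] blank yaw 0.0962696838210566 d stand -1.357167367713011 0.15223929773094086
```

```bash
cat >> h.py <<'E'
S=np.array([395.6,-330,0]); hy=-0.013
RS=Rz(hy)@np.c_[-ez,[0,1,0],[1,0,0]]
th=np.radians(20); yawb=0.095
exb=np.array([np.cos(yawb),np.sin(yawb),0]); eyb=np.array([-np.sin(yawb),np.cos(yawb),0])
n=np.cos(th)*ez-np.sin(th)*exb
RF=np.c_[-n,eyb,np.cross(-n,eyb)]
RING=np.array([587.3,-50.6,45.5])
E
python3 - <<'E'
from h import *
np.set_printoptions(precision=2,suppress=True)
print(RF, ctrl.get_time_s())
F=np.diag([1,-1,-1])
for k in (np.eye(3),F):
  for p,R in ((S+[0,0,240],RS),(S+[0,0,104],RS),(S+[0,0,290],RS),(RING+200*n,RF),(RING+87*n,RF)):
    q=ctrl.solve_ik(list(p),q_of(R@k)); print(p,None if q is None else np.array(q))
E
```

```text
[[ 0.34 -0.09  0.94]
 [ 0.03  1.    0.09]
 [-0.94  0.    0.34]] 16.85
[ 395.6 -330.   240. ] [ 0.75  0.19 -0.13  1.84  0.03  1.11  2.17]
[ 395.6 -330.   104. ] [ 0.75  0.36 -0.14  1.97  0.07  0.82  2.14]
[ 395.6 -330.   290. ] [ 0.75  0.15 -0.13  1.77  0.02  1.22  2.17]
[519.2  -57.09 233.44] [ 0.36  0.03 -0.27  2.09 -0.09  0.68  1.81]
[557.68 -53.42 127.25] [ 0.35  0.25 -0.31  2.12  0.05  0.44  1.69]
[ 395.6 -330.   240. ] [-0.26  0.32  1.09  1.87 -0.31  1.14 -0.64]
[ 395.6 -330.   104. ] [-0.19  0.6   1.09  2.   -0.66  0.95 -0.35]
[ 395.6 -330.   290. ] [-0.28  0.25  1.09  1.8  -0.23  1.23 -0.71]
[519.2  -57.09 233.44] [-0.61 -0.    0.71  2.12 -0.1   0.68 -1.31]
[557.68 -53.42 127.25] [-0.83  0.43  1.09  2.15 -0.9   0.61 -0.6 ]
```

```bash
python3 - <<'E'
from h import *
np.set_printoptions(precision=2,suppress=True)
t0=ctrl.get_time_s(); p=ctrl.get_tool_pos()
ctrl.servo_line([p[0],p[1],180],vel=300)
ctrl.servo_line([470,20,320],vel=300); print(ctrl.get_time_s()-t0)
ctrl.movep(list(S+[0,0,250]),q_of(RS)); ctrl.set_gripper(50,40); print(ctrl.get_time_s()-t0)
c=cam("wrist"); im,d=ctrl.get_image("wrist"); cv2.imwrite("pics/w9.png",im)
import pickle; pickle.dump(ctrl.camera_info("wrist"),open("pics/w9.pkl","wb"))
print(proj(c,[S+[0,0,174],S+[0,0,86]]),ctrl.get_tool_pos())
E
```

```text
1.3166999999999973
3.2082999999999977
[[319.99 205.32]
 [320.1  182.47]] [ 395.61 -329.99  250.02]
```

View pics/w9.png

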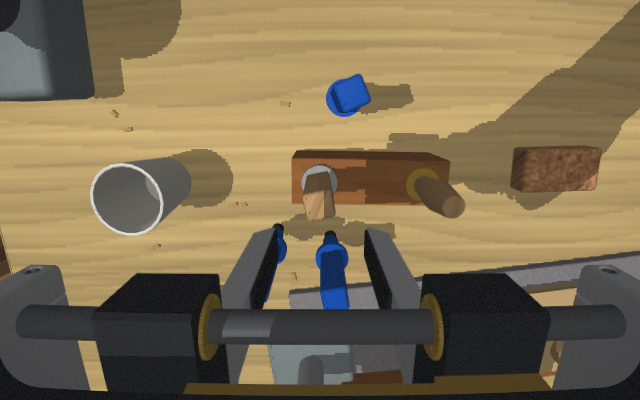

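```bash
python3 - <<'E'
from h import *
im=cv2.imread("pics/w9.png"); crop(im,270,130,470,240,4,"pics/w9a.png")
E
```

```text
(no output)
```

View pics/w9a.png

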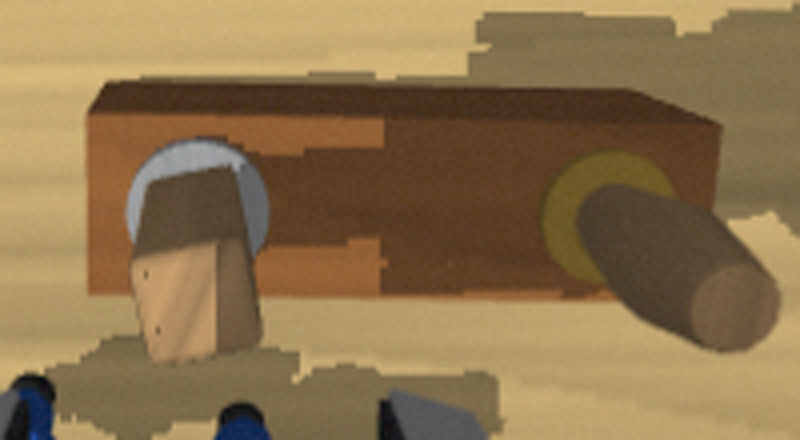

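```bash
python3 - <<'E'
from h import *
im=cv2.imread("pics/w9.png"); crop(im,290,155,350,230,8,"pics/w9c.png")
import pickle
c=cam("wrist",pickle.load(open("pics/w9.pkl","rb"))); h=12
for a in (0,15,30):
  Q=[S+Rz(np.radians(a))@np.array([sx*h,sy*h,0])+[0,0,z] for z in (174,) for sx,sy in ((-1,-1),(-1,1),(1,1),(1,-1))]
  print(a,((proj(c,Q)-[290,155])*8).round())
E
```

```text
0 [[117. 288.]
 [360. 285.]
 [360. 515.]
 [123. 518.]]
15 [[ 91. 323.]
 [324. 259.]
 [387. 482.]
 [159. 543.]]
30 [[ 75. 363.]
 [283. 242.]
 [404. 443.]
 [199. 558.]]
```

View pics/w9c.png

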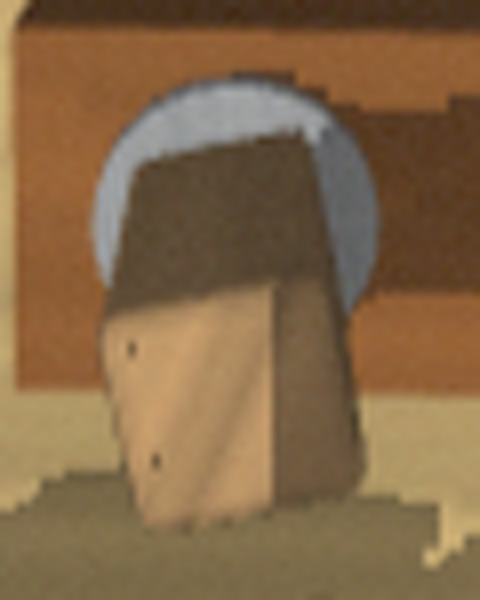

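```bash
cat >> h.py <<'E'
RS=Rz(np.radians(10.3))@np.c_[-ez,[0,1,0],[1,0,0]]
E
python3 - <<'E'
from h import *
np.set_printoptions(precision=2,suppress=True)
t0=ctrl.get_time_s()
ctrl.servo_line(list(S+[0,0,190]),q_of(RS),vel=200)
ctrl.servo_line(list(S+[0,0,104]),vel=120); print(fr(),ctrl.get_tool_pos())
ctrl.set_gripper(15,40); print(ctrl.get_gripper_width(),fr(),ctrl.get_tool_pos(),ctrl.get_time_s()-t0)
ctrl.servo_line(list(S+[0,0,185]),vel=120)
ctrl.servo_line(list(S+[0,0,290]),vel=250)
ctrl.wait(.1)
print(ctrl.get_gripper_width(),fr(),ctrl.get_tool_pos(),ctrl.get_time_s()-t0)
c=cam("wrist"); im,d=ctrl.get_image("wrist"); cv2.imwrite("pics/w10.png",im); np.save("pics/w10.npy",d)
T=np.array(ctrl.get_tool_pos()); print(proj(c,[T+[0,0,-z] for z in (94,94-23,18+8)]))
E
```

```text
[-0.28 -0.31  0.18] [ 396.03 -330.32  104.79]
23.922423735533254 [-1.14  0.17  4.14] [ 395.69 -330.15  104.22] 1.8416999999999994
23.850449555715816 [ 0.19  0.77 -1.97] [ 395.1  -329.59  288.49] 3.333400000000001
[[319.94 199.75]
 [319.94 207.25]
 [319.96 226.36]]
```

View pics/w10.png

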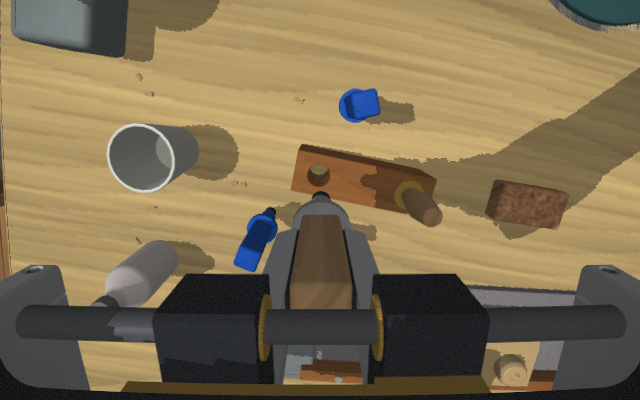

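```bash
python3 - <<'E'
from h import *
import pickle
np.set_printoptions(precision=2,suppress=True)
t0=ctrl.get_time_s()
ctrl.movep([470,-45,310],q_of(RF)); print(ctrl.get_time_s()-t0)
ctrl.servo_line(list(RING+(94.2+25)*n),q_of(RF),vel=200); ctrl.wait(.15)
print(ctrl.get_time_s()-t0,ctrl.get_tool_pos(),RING+(94.2+25)*n,np.array(ctrl.get_force()),ctrl.get_gripper_width())
c=cam("wrist"); im,d=ctrl.get_image("wrist"); cv2.imwrite("pics/w11.png",im)
pickle.dump(ctrl.camera_info("wrist"),open("pics/w11.pkl","wb"))
T=np.array(ctrl.get_tool_pos()); a=R_of(ctrl.get_eef_rot())[:,0]; print("foot exp",T+94.2*a,proj(c,[T+94.2*a,RING]))
crop(im,220,130,420,270,4,"pics/w11a.png")
E
```

```text
1.125
2.283299999999997 [546.92 -54.62 158.56] [546.72 -54.47 157.51] [-0.46  0.4  -1.41] 23.876710719371307
foot exp [579.13 -51.59  70.01] [[320.17 199.18]
 [320.43 191.31]]
```

View pics/w11.png

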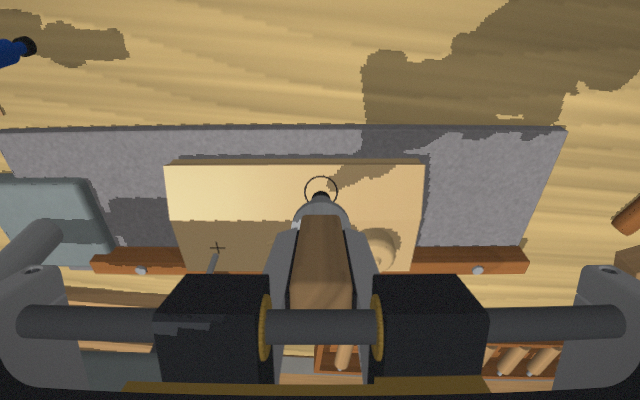

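View pics/w11a.png

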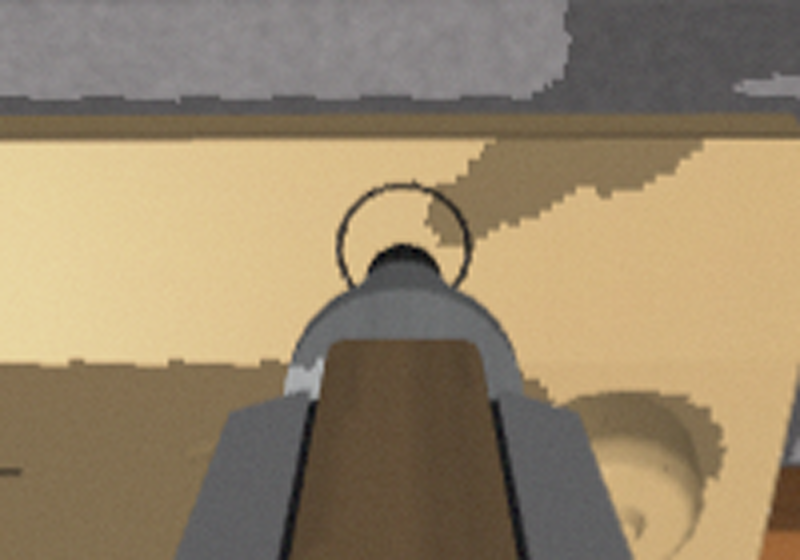

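```bash
python3 - <<'E'
from h import *
import pickle
np.set_printoptions(precision=2,suppress=True)
t0=ctrl.get_time_s()
off=lambda: (np.array(ctrl.get_tool_pos())-RING)@n-94.2
ctrl.servo_line(list(RING+(94.2+6)*n),vel=60); ctrl.wait(.25)
f0=np.mean([np.array(ctrl.get_force()) for _ in range(1)],0); print(off(),f0)
for o in (2,0,-2,-4,-5,-6,-7,-8,-9):
    ctrl.servo_line(list(RING+(94.2+o)*n),vel=20); ctrl.wait(.2)
    f=np.array(ctrl.get_force())-f0; print(o,round(off(),2),f,"n:",round(f@n,2))
    if f@n>5: break
print(ctrl.get_time_s()-t0,ctrl.get_gripper_width())
c=cam("wrist"); im,d=ctrl.get_image("wrist"); cv2.imwrite("pics/w12.png",im)
pickle.dump(ctrl.camera_info("wrist"),open("pics/w12.pkl","wb"))
crop(im,220,130,420,270,4,"pics/w12a.png")
E
```

```text
6.184643728338287 [-0.33 -0.25 -2.02]
2 2.06 [ 0.28  0.48 -0.04] n: -0.15
0 0.07 [ 0.85 -0.36  1.24] n: 0.89
-2 -1.95 [ 0.98 -0.04  2.92] n: 2.41
-4 -3.97 [ 0.54 -0.92  4.1 ] n: 3.7
-5 -4.96 [-0.78 -0.8   5.62] n: 5.57
3.066700000000001 23.706671081875758
```

View pics/w12a.png

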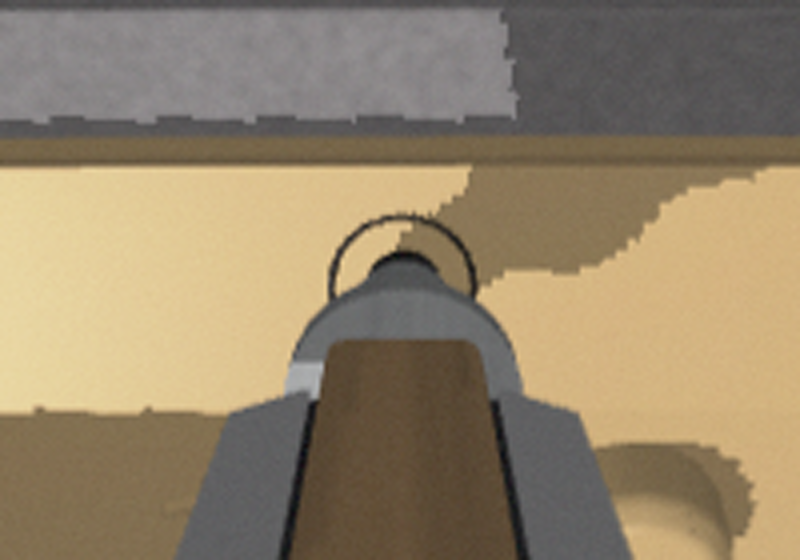

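View pics/w12.png

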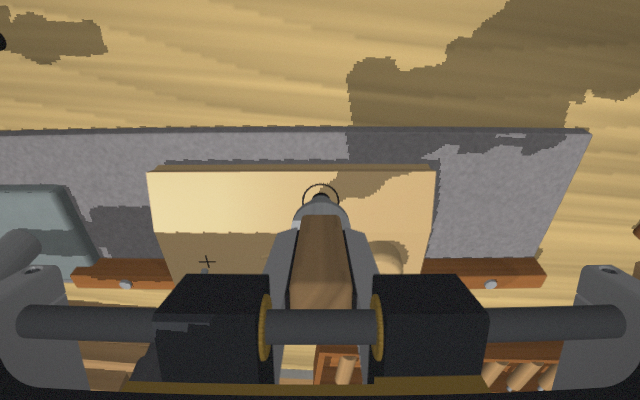

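```bash
python3 - <<'E'
from h import *
import pickle
np.set_printoptions(precision=2,suppress=True)
f0=np.array([-0.33,-0.25,-2.02])
ctrl.servo_line(list(RING+(94.2-6)*n),vel=20); ctrl.wait(.4)
F=[]
for _ in range(12): F.append((np.array(ctrl.get_force())-f0)@n); ctrl.wait(.04)
print("n force",np.mean(F),np.std(F),"off",(np.array(ctrl.get_tool_pos())-RING)@n-94.2, np.arccos(-R_of(ctrl.get_eef_rot())[:,0]@n), ctrl.get_time_s(),ctrl.get_gripper_width())
im,d=ctrl.get_image("wrist"); cv2.imwrite("pics/w13.png",im)
pickle.dump(ctrl.camera_info("wrist"),open("pics/w13.pkl","wb"))
crop(im,150,225,280,290,6,"pics/w13a.png")
im,d=ctrl.get_image("scene"); crop(im,170,130,430,310,3,"pics/s13.png")
E
```

```text
n force 5.6327542712638525 0.5580826923228019 off -6.00069971510257 3.359701668891269e-05 30.0917 23.91373425935191
```

View pics/w13a.png

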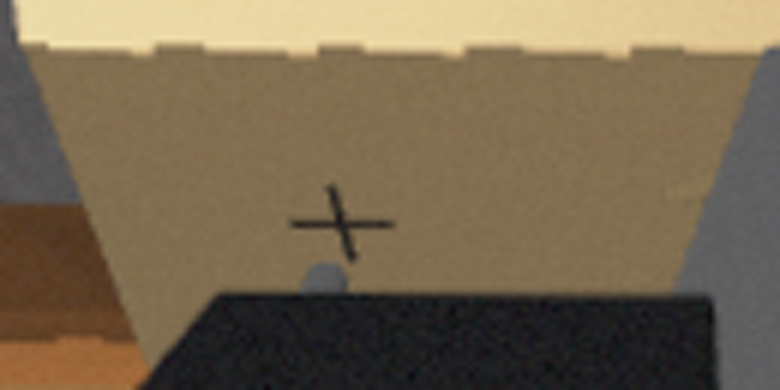

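View pics/s13.png

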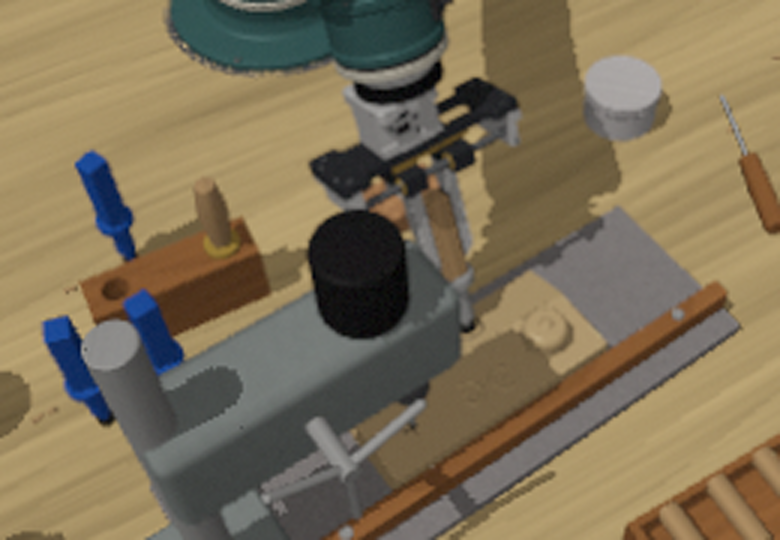

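```bash
python3 - <<'E'
from h import *
np.set_printoptions(precision=2,suppress=True)
meas("w13",(340/6+150-.4,225+224/6-.4),(321,200),(325/6+150-.4,225+282/6-.4))
import pickle
c=cam("wrist",pickle.load(open("pics/w13.pkl","rb"))); cr=onplane(c,[(340/6+150-.4,225+224/6-.4)],55)[0]
print(cr, "ring from cross", cr-61*exb+105*eyb, RING)
ctrl.wait(.3)
f0=np.array([-0.33,-0.25,-2.02]); print((np.array(ctrl.get_force())-f0)@n,np.abs(ctrl.get_dq()).max(),ctrl.get_time_s())
ctrl.close_job()
E
```

```text
w13 cross [ 659.41 -149.74   55.  ] ring [586.17 -49.98  45.5 ] tip [ 663.8  -150.29   63.  ] blank yaw 0.10700082262955224 d stand -4.321055311466139 0.9304864230067098
[ 659.41 -149.74   55.  ] ring from cross [588.73 -51.    55.  ] [587.3 -50.6  45.5]
6.04290385386112 0.001508354265913898 30.4917
the job is handed in; nothing more can be done
```

I slid the blank along the fence by its rosette until the cross was under the bit. I then took the square-handled stick from the holder and handed the job in at 30.5 s. At that point the stick was pressing on the ring, square to the slope. No verdict was reported.

**Blank:**
- After I released it, one close view put the cross 1.4 mm short of the bit point in x and 0.2 mm off in y. The blank's yaw was 0.096 rad, against about 0.09 to 0.097 rad for the fence and board.
- On the way it twisted about 0.017 rad away from the fence. I corrected that by turning the grip before letting go.

**Stick:**
- The axis was on the estimated face normal by the tool reading.
- The foot was about 1 mm from the ring centre in the picture.
- The push averaged 5.6 N (6.0 N on the last reading). I estimate the foot about 6 mm in.
- The grip width was steady at 23.9 mm and the arm was still.

**Checks that disagreed:** In the very last picture the cross came out 4.3 mm off in x, close to the 5 mm limit. The gripper hid all but the rim of the bit's end there, so the tip pixel was poor. In that picture the cross itself lay at (659.4, −149.7), within about 2 mm of the tip as measured in the earlier clear views (659.5 to 660.4, −149.5 to −151). The blank yaw of 0.107 rad from that picture is also doubtful, because the stick hid part of the ring. I trusted the earlier views.

The force readings had about 0.6 N of noise. I saw nothing else moved in the pictures and no sign of a knock against the drill.

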